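Weigh a microscope objective on the two-pan balance

ROBOT

A 6-joint arm with a two-finger parallel gripper is mounted at the origin on the work surface. World frame = base frame: x ahead of the robot, y to its left, z up, the work surface at z = 0. Lengths are in m, angles in rad, forces in N, time in s.
With the tool pointing down it reaches from about 0.2 to 0.875 m from the base axis. Payload 3.4 kg.
Tool frame: the origin (TCP) lies on the mounting face of the last link; the fingertips stand 199 mm ahead of it and the grasp point (between the pads) lies 180 mm ahead of it; z points along the fingers, y is the direction in which the jaws open and shut (so a half turn about z gives the same grasp; the last joint's range is limited). The gripper opens to 94 mm and grips with 3 to 60 N. Pads are 16 mm wide; open, the fingers measure 119 mm over their backs; the gripper's body (75 mm by 177 mm) begins 78 mm behind the grasp point.
Start: joints at [1.102, 0.276, 1.505, -0, 1.361, -0.121], TCP at [0.196, 0.541, 0.405] pointing down, gripper open.
Joint ranges: [-2.89, 2.89], [-0.75, 2.08], [0.22, 2.7], [-1.18, 4.32], [0.11, 2.71], [-2.7, 2.7]. Speed limits (rad/s): [2.57, 2.57, 3.14, 3.14, 3.14, 3.14].

INTERFACE

Orientations are given as a rotation vector (axis times angle).
In Python, from cell import read_state, capture, finish_job gives the robot as it stands. The module is installed in compiled form; this text tells all that it offers.
- The arm moves only by the tool play_rows, never from a script. Its argument "plan" is a list of rows, each a list of 6 numbers: the shift along the tool's x, y, z normalised to -1 to 1, where 1 is 0.3 m, then the turn, a rotation vector about the tool's x, y, z normalised to -1 to 1, where 1 is 45 degrees. In form: [[dx, dy, dz, rx, ry, rz], ...]. A call has 1 to 12 rows; each row is the pose to reach, as a shift and turn from the pose commanded when the call began, along the tool's axes at that moment; what a row does not reach only later rows make up. A row lasts 1/10 s, in which the tool goes at most 50 mm and 8.59 degrees, less where a joint would pass 70% of its speed; a pose out of reach is approached as far as the arm can. A call with a number of a shift or a turn outside -1 to 1 is refused whole. A call with a gripper value outside its range is refused whole. "jaw" is the closure, from -1 (fully open) to 1 (shut), set as the call begins (left out, the last holds). The fingers move at their own pace and stop on an object; "squeeze" is the grip in N (left out, the last holds). Time passes only in rows, so rows that repeat a pose let the fingers close. It gives the time, the measured TCP pose, the force and the opening at its end, in the units of the state.
- read_state(): the state, without advancing time (a new reading comes with each control period).
- capture(name): name is "scene" or "top"; returns a dict with "pixels" (400x640x3 uint8, red, green, blue), "depth" (400x640 float32, m along the optical axis (not along the pixel's ray), 0 where there is no reading), "camera_matrix" (3x3 intrinsics, pixels), "k1" (the pictures are not rectified: a ray, as slopes to the right and down, at radius r is drawn at 1 + k1 r^2 times it, then the intrinsics apply), "extrinsics" (4x4, takes a point from world to camera coordinates). Camera axes: x right, y up, looking along -z (the intrinsics and any distortion apply to the point x, -y, -z); pixel columns grow to the right and rows downward; lengths in m; the calibration is good to about 2 mm. A picture is of the moment at which its call begins.
- finish_job(): hands the job in, once; it reports no verdict.
The state is a dict: "clock": time; "q": joint angles; "qvel": joint speeds; "joint_efforts": joint torques, N m; "ee_pos": TCP position; "tcp_rot": TCP orientation; "wrist_force": force on the tool from outside, world axes, zero at the start; "ft_torque": the same for the moment, N m; "grip_width": opening from 0.0 (shut) to 1.0 (fully open).
Only numpy, scipy, OpenCV 4.12 (cv2) and the standard library are available. Lean on these libraries where they do the work, as an engineer would, in place of code of your own. Each camera call takes 0.05 s, during which the arm holds its last target. There are 200 camera calls.

TASK

Weigh the microscope objective that stands on the left pan of the balance: stand weights from the tray on the right pan, and slide the rider along its bar as needed for the last grams, until the beam floats level by itself. Set the weights down without dropping them; those that you do not need stand in the tray at the end. Leave the objective where it stands, and do not disturb the other things on the bench.

Things in the scene. Friction and masses are not known exactly. Their poses are not given: they have to be found in the camera images.
- balance: Two-pan laboratory balance, fixed to the bench: white cast base 150 mm deep, 340 mm long, with an aluminium beam that rocks on a central knife edge 95 mm above the bench. Origin: on the bench under the knife edge; z up, y along the beam towards the LEFT pan, x to its back; its front (scale plate, rider bar) looks to -x, towards the robot. Level: needle at the plate's middle tick; ticks are 0.02 rad apart.
- beam (a joint): Tilt of the beam, rad: 0 level, positive = right pan (-y) down; stops at -0.1 (left pan down) and +0.1. Well damped, settles in about 1.5 s. Between the stops it tilts in proportion to the imbalance, about 0.004 rad per gram, so 25 g or more lies on a stop. With empty pans and the rider at zero it is level.
- pan_l_top (a point): Centre of the upper face of the left pan (+y end of the beam): flat steel disc 130 mm across, 120 mm from the knife edge, face 130 mm above the bench when level, 118 mm when down, 142 mm when up. It always stays horizontal, and where on it a load stands makes no difference. The objective stands on it.
- pan_r_top (a point): Centre of the upper face of the right pan (-y end of the beam), same as the left one and empty at the start: the weights go here. Pans yield to the touch: resistance is only that of the imbalance until a stop is reached.
- rider (a joint): Position of the sliding rider on its graduated bar, m: 0 at the left (+y) end, 0.1 at the right (-y) end. It adds to the RIGHT pan's side: 0 counts as nothing, 0.1 as a 50 g weight on the right pan, evenly between (2 mm per gram). It starts near the left end, slides with light friction (about 0.6 N) and stays where it is left.
- rider_tab (a point): Middle of the rider's upright finger tab: dark steel, 14 mm deep (x), 10 mm wide along the bar (y), 29 mm high, on a saddle whose top is 14 mm below this point. The bar runs along the balance's y, 100 mm in front of the beam and 35 mm in front of the pans' edges. The point is 122 mm above the bench when level (5 mm more or less when tilted). Take it from above, fingers closing along the bar.
- lens_center (a point): The microscope objective to be weighed: steel barrel 33 mm across with a black grip ring, 60 mm high, tapering upward, standing nose up on its thread on the left pan; this point is half-way up. Its mass is not known: anything from 160 to 192 g.
- tray: Shallow black tray, 138 x 138 mm, fixed to the bench, floor 5 mm above the bench, rim 10 mm above the bench. It stands either to the left or to the right of the balance. Origin: centre of its underside on the bench; x, y along its sides. The four weights stand in it, one in each quarter, 32 mm from the middle in x and in y, in any order.
- w200_center (a point): 200 g weight, the largest of the four: upright steel cylinder 28 mm across and 33 mm high with a narrower neck and knob on top, 50 mm high in all; this point is on its axis half-way up (25 mm above its foot).
- w100_center (a point): 100 g weight, the second largest of the four: upright steel cylinder 22 mm across and 26 mm high with a narrower neck and knob on top, 40 mm high in all; this point is on its axis half-way up (20 mm above its foot).
- w50_center (a point): 50 g weight, the third of the four: upright steel cylinder 18 mm across and 20 mm high with a narrower neck and knob on top, 32 mm high in all; this point is on its axis half-way up (16 mm above its foot).
- w20_center (a point): 20 g weight, the smallest of the four: upright steel cylinder 13 mm across and 15 mm high with a narrower neck and knob on top, 25 mm high in all; this point is on its axis half-way up (12.5 mm above its foot).
- wafer_box: Bystander: flat round wafer box, 116 mm across, 20 mm high, on the other side of the balance from the tray. Origin: centre of its underside.
- positioner: Bystander: black probe positioner with three white knobs, about 90 mm high, behind the balance. Origin: centre of its underside.
- lens_can: Bystander: closed white storage can with a black cap, 44 mm across, 72 mm high, behind the balance. Origin: centre of its underside.
There are look-alikes about, which are no part of the job. Of the things that look like the tray, the smallest one is meant.

How it is judged:
By the outcome, as a careful person would: the job done as asked, in the order asked, and still so for the second after the job is handed in, with the robot touching nothing.
It also fails if it takes over 72 s, if anything falls off the work surface, if the arm or the gripper's body presses on something with over 40 N, if the wrist force passes 120 N, or if a joint passes its speed limit or range.

## Working session

There is one attempt and no reset: what is moved stays moved. The work goes in short steps, Python scripts to look and compute and a tool call to move; the robot and the scene stay as the last step left them, time stands still between calls to the robot, and variables do not carry over. Pictures are saved under pics/ and viewed, about 8 in all and at most 12, crops included, and the job is handed in when it is done.

Besides the shell and the picture viewer there is one more tool, called after "Call:" by a JSON object that holds its "name" and its "arguments". play_rows: Moves the arm, as the interface text tells. Its arguments: {"type":"object","properties":{"plan":{"type":"array"},"jaw":{"type":"number"},"squeeze":{"type":"number"}},"required":["plan"]}

```bash
mkdir -p pics; cat > h.py <<'E'
import numpy as np,cv2
from cell import read_state,capture,finish_job
from scipy.spatial.transform import Rotation as R
def snap(n,f):
    c=capture(n); cv2.imwrite('pics/'+f,c['pixels'][:,:,::-1]); np.savez('pics/'+f+'.npz',**c); return c
def rays(c,uv):
    K=np.array(c['camera_matrix']);k=float(c['k1'])
    p=cv2.undistortPoints(np.array(uv,float).reshape(-1,1,2),K,np.array([k,0,0,0,0.]))[:,0]
    T=np.array(c['extrinsics']);Rm=T[:3,:3];o=-Rm.T@T[:3,3]
    d=np.c_[p[:,0],-p[:,1],-np.ones(len(p))]@Rm
    return o,d
def onz(c,uv,z):
    o,d=rays(c,uv);return o+d*((z-o[2])/d[:,2])[:,None]
def proj(c,P):
    T=np.array(c['extrinsics']);q=np.atleast_2d(P)@T[:3,:3].T+T[:3,3]
    x=q[:,0]/-q[:,2];y=-q[:,1]/-q[:,2];f=1+float(c['k1'])*(x*x+y*y);K=np.array(c['camera_matrix'])
    return np.c_[K[0,0]*x*f+K[0,2],K[1,1]*y*f+K[1,2]]
def cloud(c):
    v,u=np.mgrid[0:400,0:640];o,d=rays(c,np.c_[u.ravel(),v.ravel()])
    P=o+d*np.array(c['depth']).ravel()[:,None];return P.reshape(400,640,3)
def load(f): return dict(np.load('pics/'+f+'.npz'))
E
python3 - <<'E'
from h import *
for n in('scene','top'):
    c=snap(n,n+'0.png');print(n,c['camera_matrix'],c['k1'],rays(c,[[320,200]]))
print(read_state())
E
```

```text
scene [[429.87199577   0.         323.96184417]
 [  0.         429.87199577 190.43381572]
 [  0.           0.           1.        ]] 0.00822284939821183 (array([ 1.19502817, -0.45008103,  0.93563856]), array([[-0.55331431,  0.39186301, -0.73543648]]))
top [[379.6621252    0.         321.22554143]
 [  0.         379.6621252  200.91799696]
 [  0.           0.           1.        ]] -0.08170873825465731 (array([ 0.45993149, -0.00883147,  1.15098215]), array([[ 0.09079492,  0.01713313, -0.99573039]]))
{'clock': 0.1, 'q': array([ 1.10198552e+00,  2.76494287e-01,  1.50596514e+00, -4.86035522e-05,
        1.36069346e+00, -1.20951092e-01]), 'qvel': array([ 4.31900208e-04, -9.87389730e-05, -1.32674645e-03, -1.50248711e-04,
        6.58264400e-05, -5.19747351e-04]), 'joint_efforts': array([ 1.74378380e-03, -4.05454695e+01, -2.37781137e+01,  7.02407677e-02,
        2.98316614e-02, -6.72420379e-05]), 'ee_pos': array([0.19591372, 0.54040032, 0.40392886]), 'tcp_rot': array([-5.43579434e-01, -3.09379331e+00,  2.36640385e-03]), 'wrist_force': array([-0.34113401,  1.38399828,  0.95980773]), 'ft_torque': array([ 0.01201597, -0.00054386,  0.02179106]), 'grip_width': 1.0012441237649028}
```

View pics/scene0.png

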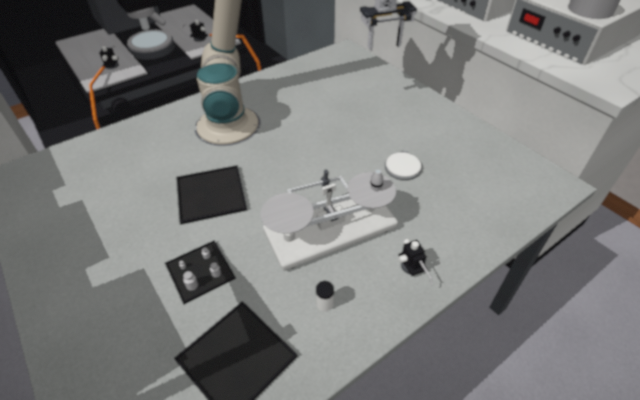

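View pics/top0.png

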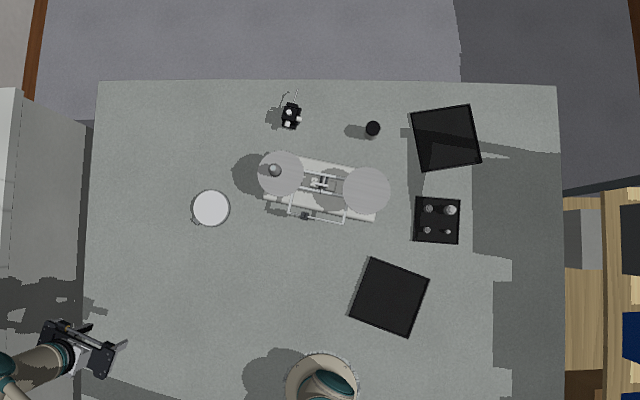

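The scene view shows the balance at (330,215) and the small tray with the weights at (200,270). In the top view the tray is at (437,220), the largest weight at (450,210), the pans at (281,173) left and (366,189) right, and the rider probably near (305,215). Next I'll measure these.

```bash
python3 - <<'E'
from h import *
c=load('top0.png');P=cloud(c);im=c['pixels']
g=im.max(2)
# tray
m=((g<60)).astype(np.uint8);m[:, :405]=0;m[:,470:]=0;m[:190]=0;m[250:]=0
cs,_=cv2.findContours(m,0,2);k=max(cs,key=cv2.contourArea)
r=cv2.minAreaRect(k);b=cv2.boxPoints(r);B=onz(c,b,.010);ctr=B.mean(0)
print('tray',r,ctr,[np.linalg.norm(B[i]-B[i-1]) for i in range(4)]);e=B[0]-B[1];print('ang',[np.degrees(np.arctan2(*(B[i]-B[i-1])[1::-1])) for i in range(4)])
# weights: bright comps in tray / depth
hgt=P[:,:,2]
mm=((hgt>.016)&(hgt<.08)).astype(np.uint8);mm[:, :412]=0;mm[:,464:]=0;mm[:192]=0;mm[248:]=0
n,l,s,ce=cv2.connectedComponentsWithStats(mm)
for i in range(1,n):
    q=P[l==i];print('w',s[i],ce[i],q[:,2].max(),q[q[:,2]>q[:,2].max()-.006].mean(0))
# pans via depth
for nm,(u0,u1,v0,v1) in dict(L=(250,310,140,205),Rt=(335,400,160,220)).items():
    q=P[v0:v1,u0:u1].reshape(-1,3);q=q[(q[:,2]>.1)&(q[:,2]<.15)]
    z=np.median(q[:,2]);t=q[abs(q[:,2]-z)<.004];(x,y),rr=cv2.minEnclosingCircle(t[:,:2].astype(np.float32));print(nm,z,x,y,rr,len(t))
big=cv2.resize(im[140:250,225:425,::-1],None,fx=4,fy=4,interpolation=cv2.INTER_CUBIC);cv2.imwrite('pics/crop1.png',big)
E
```

```text
tray ((436.0931396484375, 219.8827667236328), (46.007198333740234, 45.09370040893555), 4.763641834259033) [ 0.50913952 -0.34065457  0.01      ] [np.float64(0.1395262513439798), np.float64(0.13609452800832716), np.float64(0.14092432333954494), np.float64(0.13665141811533438)]
ang [np.float64(85.89699480903327), np.float64(-5.020609303666649), np.float64(-93.88852608877275), np.float64(174.39722247479835)]
w [424 204   9   8  54] [428.14814815 207.83333333] 0.049504087975642985 [ 0.54437081 -0.31182898  0.0454616 ]
w [445 205  11  10  84] [449.82142857 209.5       ] 0.059663650367070664 [ 0.53965143 -0.3742705   0.05531383]
w [424 227   7   6  30] [426.66666667 229.3       ] 0.03822692623699875 [ 0.47983375 -0.30758637  0.03549834]
w [446 230   4   4  13] [447.46153846 231.15384615] 0.0309338138179176 [ 0.4751779  -0.37100989  0.0276619 ]
L 0.11812516717335098 0.6288556456565857 0.12000732868909836 0.06482820212841034 1472
Rt 0.14178827807803085 0.5817164778709412 -0.11452283710241318 0.06512484699487686 1779
```

View pics/crop1.png

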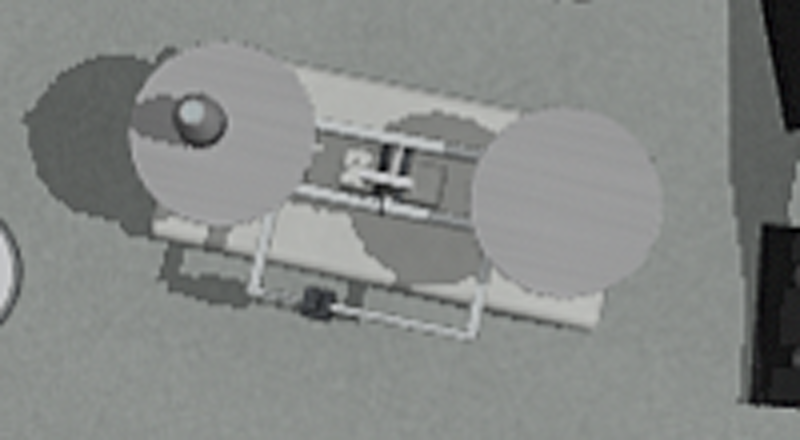

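In this crop the rider's dark tab is at (318,302), i.e. pixel (304.5,215.5) in the full top view. The bar runs from (258,293) to (475,335). Heights and sizes agree with the given values: pans at 118 and 142 mm, weight tops at 45 mm for the 100 g and about 37 mm for the 50 g. I'll load 100 g + 50 g and leave the last 10–42 g to the rider.

```bash
cat >> h.py <<'E'
def go(p,phi=None,base=None):
    """print tool-frame rows (normalised) from present pose to each world TCP target, jaw yaw phi deg"""
    s=read_state();R0=R.from_rotvec(s['tcp_rot'])
    if phi is not None:
        a=np.radians(phi);Rt=R.from_matrix(np.array([[-np.sin(a),np.cos(a),0],[np.cos(a),np.sin(a),0],[0,0,-1.]]).T)
        t=(R0.inv()*Rt).as_rotvec()/(np.pi/4)
    else:t=np.zeros(3)
    print('t',round(s['clock'],2),'tcp',s['ee_pos'].round(4),'F',s['wrist_force'].round(1),'w',round(s['grip_width']*94,1))
    for q in np.atleast_2d(p): print('->',np.r_[R0.inv().apply(q-s['ee_pos'])/.3,t].round(3))
E
python3 - <<'E'
from h import *
go([[.544,-.312,.40],[.31,.26,.405],[.425,-.03,.405]],82)
c=load('top0.png');P=cloud(c)
q=P[205:226,296:314].reshape(-1,3);q=q[(q[:,2]>.09)];print(q[:,2].max(),q[q[:,2]>q[:,2].max()-.008].mean(0),len(q))
print(onz(c,[[304.5,215.5]],.134), onz(c,[[225+258/4,140+293/4],[225+475/4,140+335/4]],.105))
E
```

```text
t 0.1 tcp [0.1959 0.5404 0.4039] F [-0.3  1.4  1. ] w 94.1
-> [-2.059e+00 -2.276e+00  1.600e-02 -2.000e-03 -0.000e+00 -2.650e-01]
-> [-0.676 -0.749 -0.003 -0.002 -0.    -0.265]
-> [-1.366e+00 -1.527e+00 -1.000e-03 -2.000e-03 -0.000e+00 -2.650e-01]
1.1509821490068537 [ 0.45993149 -0.00883147  1.15098215] 82
[[0.51031675 0.04958455 0.134     ]] [[ 0.51733588  0.09285358  0.105     ]
 [ 0.49065501 -0.05721055  0.105     ]]
```

Call:
{"name": "play_rows", "arguments": {"plan": [[-0.68, -0.75, 0, 0, 0, -0.265], [-0.68, -0.75, 0, 0, 0, -0.265], [-0.68, -0.75, 0, 0, 0, -0.265], [-0.68, -0.75, 0, 0, 0, -0.265], [-0.68, -0.75, 0, 0, 0, -0.265], [-0.68, -0.75, 0, 0, 0, -0.265], [-0.68, -0.75, 0, 0, 0, -0.265], [-0.68, -0.75, 0, 0, 0, -0.265]], "jaw": 0.15, "squeeze": 15}}

```text
clock: 0.9
ee_pos: [0.3114, 0.2586, 0.4046]
tcp_rot: [-0.225, -3.133, -0.001]
wrist_force: [0.6, 1.3, -0.8]
grip_width: 0.427
```

```bash
python3 -c "
from h import *
go([[.425,-.03,.405],[.544,-.312,.40]],82)"
```

```text
t 0.9 tcp [0.3114 0.2586 0.4046] F [ 0.6  1.3 -0.8] w 40.1
-> [-0.512 -0.898 -0.002  0.001 -0.    -0.005]
-> [-1.039e+00 -1.772e+00  1.400e-02  1.000e-03 -0.000e+00 -5.000e-03]
```

Call:
{"name": "play_rows", "arguments": {"plan": [[-0.52, -0.886, 0, 0, 0, 0], [-0.52, -0.886, 0, 0, 0, 0], [-0.52, -0.886, 0, 0, 0, 0], [-0.52, -0.886, 0, 0, 0, 0], [-0.52, -0.886, 0, 0, 0, 0], [-0.52, -0.886, 0, 0, 0, 0], [-0.52, -0.886, 0, 0, 0, 0]]}}

```text
clock: 1.6
ee_pos: [0.4312, -0.0279, 0.4045]
tcp_rot: [0.223, 3.132, -0.002]
wrist_force: [-0.7, 1.4, -0.1]
grip_width: 0.423
```

Call:
{"name": "play_rows", "arguments": {"plan": [[-0.52, -0.886, 0, 0, 0, 0], [-0.52, -0.886, 0, 0, 0, 0], [-0.52, -0.886, 0, 0, 0, 0], [-0.52, -0.886, 0, 0, 0, 0], [-0.52, -0.886, 0, 0, 0, 0], [-0.52, -0.886, 0, 0, 0, 0], [-0.52, -0.886, 0, 0, 0, 0], [-0.52, -0.886, 0, 0, 0, 0], [-0.52, -0.886, 0, 0, 0, 0]]}}

```text
clock: 2.5
ee_pos: [0.5465, -0.3078, 0.4041]
tcp_rot: [-0.216, -3.133, -0.004]
wrist_force: [-0.6, 0.0, 0.1]
grip_width: 0.425
```

```bash
python3 -c "
from h import *
go([[.544,-.312,.25],[.544,-.312,.209]],82)"
```

```text
t 2.5 tcp [ 0.5465 -0.3078  0.4041] F [-0.6  0.   0.1] w 40.0
-> [ 0.006 -0.016  0.514  0.003 -0.002  0.003]
-> [ 0.005 -0.016  0.65   0.003 -0.002  0.003]
```

Call:
{"name": "play_rows", "arguments": {"plan": [[0.005, -0.015, 0.3, 0, 0, 0], [0.005, -0.015, 0.5, 0, 0, 0], [0.005, -0.015, 0.5, 0, 0, 0], [0.005, -0.015, 0.5, 0, 0, 0], [0.005, -0.015, 0.5, 0, 0, 0]]}}

```text
clock: 3.0
ee_pos: [0.5441, -0.3129, 0.2555]
tcp_rot: [-0.217, -3.134, -0.001]
wrist_force: [0.3, 0.4, 0.2]
grip_width: 0.426
```

```bash
python3 -c "
from h import *
go([[.544,-.312,.21],[.544,-.312,.209]],82);c=snap('top','top1.png');cv2.imwrite('pics/c2.png',cv2.resize(c['pixels'][170:270,380:500,::-1],None,fx=5,fy=5))"
```

```text
t 3.0 tcp [ 0.5441 -0.3129  0.2555] F [0.3 0.4 0.2] w 40.1
-> [ 0.001  0.003  0.152  0.001 -0.001  0.002]
-> [ 0.001  0.003  0.155  0.001 -0.001  0.002]
```

View pics/c2.png

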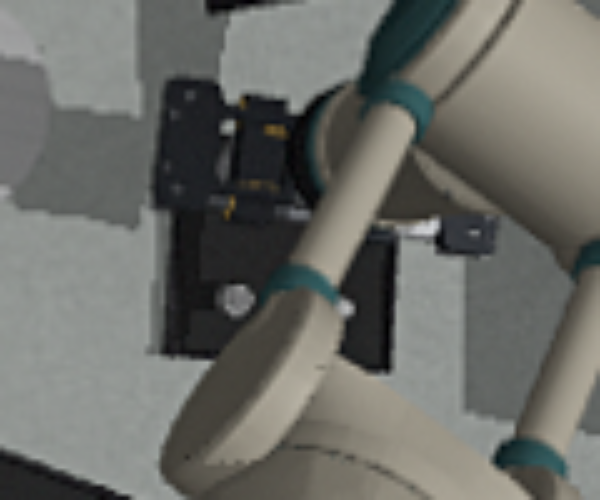

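The arm hides the 100 g weight, and the 50 g still stands in its quarter at (237,300) in the crop. Descending on the measured position and gripping.

Call:
{"name": "play_rows", "arguments": {"plan": [[0, 0, 0.08, 0, 0, 0], [0, 0, 0.15, 0, 0, 0], [0, 0, 0.15, 0, 0, 0], [0, 0, 0.15, 0, 0, 0]]}}

```text
clock: 3.45
ee_pos: [0.5449, -0.3149, 0.2124]
tcp_rot: [0.218, 3.13, -0.003]
wrist_force: [-0.5, -0.4, 0.1]
grip_width: 0.424
```

Call:
{"name": "play_rows", "arguments": {"plan": [[0, 0, 0, 0, 0, 0], [0, 0, 0, 0, 0, 0], [0, 0, 0, 0, 0, 0], [0, 0, 0, 0, 0, 0], [0, 0, 0, 0, 0, 0], [0, 0, 0, 0, 0, 0], [0, 0, 0, 0, 0, 0]], "jaw": 1, "squeeze": 15}}

```text
clock: 4.15
ee_pos: [0.5444, -0.3146, 0.211]
tcp_rot: [0.219, 3.132, -0.001]
wrist_force: [0.9, 1.4, 5.6]
grip_width: 0.224
```

Call:
{"name": "play_rows", "arguments": {"plan": [[0, 0, -0.04, 0, 0, 0], [0, 0, -0.2, 0, 0, 0], [0, 0, -0.4, 0, 0, 0], [0, 0, -0.6, 0, 0, 0], [0, 0, -0.6, 0, 0, 0], [0, 0, -0.6, 0, 0, 0]]}}

```text
clock: 4.75
ee_pos: [0.5443, -0.315, 0.3943]
tcp_rot: [0.219, 3.127, -0.008]
wrist_force: [-0.1, 0.5, -1.9]
grip_width: 0.222
```

```bash
python3 -c "
from h import *
X=np.array([.9803,-.197]);p=np.array([.5817,-.1145])+.025*X;print(p)
go([[*p,.39],[*p,.347]],78.6)"
```

```text
[ 0.6062075 -0.119425 ]
t 4.75 tcp [ 0.5443 -0.315   0.3943] F [-0.1  0.5 -1.9] w 20.9
-> [-0.113  0.674  0.012 -0.005  0.01   0.076]
-> [-0.112  0.675  0.156 -0.005  0.01   0.076]
```

Call:
{"name": "play_rows", "arguments": {"plan": [[-0.112, 0.674, 0, 0, 0, 0.076], [-0.112, 0.674, 0, 0, 0, 0.076], [-0.112, 0.674, 0, 0, 0, 0.076], [-0.112, 0.674, 0, 0, 0, 0.076], [-0.112, 0.674, 0, 0, 0, 0.076], [-0.112, 0.674, 0.06, 0, 0, 0.076], [-0.112, 0.674, 0.1, 0, 0, 0.076], [-0.112, 0.674, 0.12, 0, 0, 0.076], [-0.112, 0.674, 0.12, 0, 0, 0.076]]}}

```text
clock: 5.65
ee_pos: [0.6047, -0.1197, 0.3516]
tcp_rot: [-0.314, -3.122, -0.001]
wrist_force: [0.0, -0.9, -0.3]
grip_width: 0.222
```

```bash
python3 -c "
from h import *
go([[.606,-.119,.348]],78.6)"
```

```text
t 5.65 tcp [ 0.6047 -0.1197  0.3516] F [ 0.  -0.9 -0.3] w 20.9
-> [-0.004  0.003  0.012  0.    -0.005 -0.002]
```

Call:
{"name": "play_rows", "arguments": {"plan": [[0, 0, 0.007, 0, 0, 0], [0, 0, 0.013, 0, 0, 0], [0, 0, 0.013, 0, 0, 0], [0, 0, 0.013, 0, 0, 0]]}}

```text
clock: 6.05
ee_pos: [0.6054, -0.1192, 0.3502]
tcp_rot: [0.313, 3.125, -0.0]
wrist_force: [0.2, -0.6, -1.7]
grip_width: 0.225
```

```bash
python3 -c "
from h import *
go([[.606,-.119,.348]],78.6);c=snap('scene','s2.png');cv2.imwrite('pics/s2c.png',cv2.resize(c['pixels'][130:260,230:430,::-1],None,fx=4,fy=4,interpolation=2))"
```

```text
t 6.05 tcp [ 0.6054 -0.1192  0.3502] F [ 0.2 -0.6 -1.7] w 21.1
-> [-0.002  0.001  0.007  0.     0.001 -0.001]
```

View pics/s2c.png

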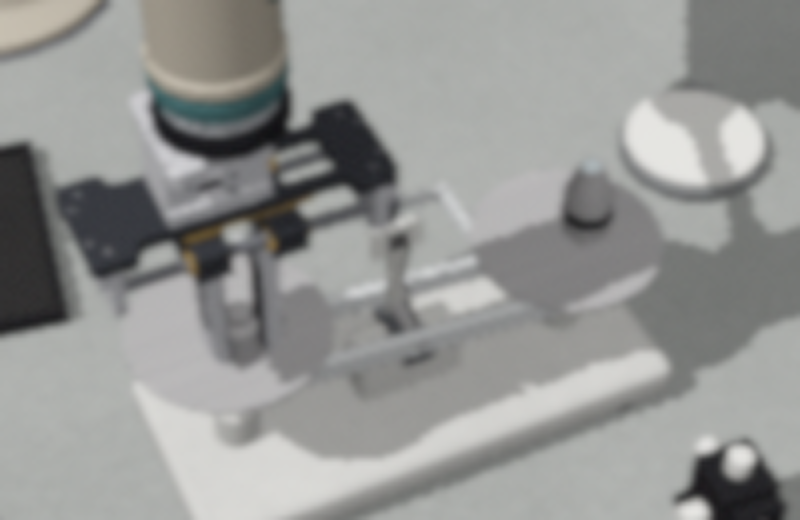

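The 100 g hangs in the fingers just above the right pan, near (243,340) in the crop, and the objective stands on the left pan. Lowering the last 2–3 mm.

Call:
{"name": "play_rows", "arguments": {"plan": [[0, 0, 0.004, 0, 0, 0], [0, 0, 0.008, 0, 0, 0], [0, 0, 0.008, 0, 0, 0], [0, 0, 0.008, 0, 0, 0], [0, 0, 0.008, 0, 0, 0]]}}

```text
clock: 6.6
ee_pos: [0.6055, -0.1191, 0.3475]
tcp_rot: [0.312, 3.125, -0.0]
wrist_force: [-0.2, -1.2, -0.9]
grip_width: 0.223
```

```bash
python3 -c "
from h import *
go([[.606,-.119,.348]],78.6)
c=snap('top','t3.png');P=cloud(c);q=P[165:215,340:395].reshape(-1,3);q=q[(q[:,2]>.1)&(q[:,2]<.15)];print(len(q),np.median(q[:,2]))"
```

```text
t 6.6 tcp [ 0.6055 -0.1191  0.3475] F [-0.2 -1.2 -0.9] w 21.0
-> [-0.002  0.001 -0.002 -0.     0.001 -0.   ]
899 0.14048201838209295
```

Call:
{"name": "play_rows", "arguments": {"plan": [[0, 0, 0, 0, 0, 0], [0, 0, 0, 0, 0, 0], [0, 0, 0, 0, 0, 0], [0, 0, 0, 0, 0, 0], [0, 0, -0.1, 0, 0, 0], [0, 0, -0.25, 0, 0, 0], [0, 0, -0.25, 0, 0, 0], [0, 0, -0.25, 0, 0, 0]], "jaw": 0.15}}

```text
clock: 7.45
ee_pos: [0.6054, -0.119, 0.4235]
tcp_rot: [0.312, 3.124, -0.001]
wrist_force: [0.1, -0.4, 0.7]
grip_width: 0.427
```

```bash
python3 -c "
from h import *
go([[.480,-.307,.42],[.480,-.307,.26]],82)
c=snap('scene','s3.png');cv2.imwrite('pics/s3c.png',cv2.resize(c['pixels'][150:310,150:400,::-1],None,fx=3,fy=3,interpolation=2))"
```

```text
t 7.45 tcp [ 0.6054 -0.119   0.4235] F [ 0.1 -0.4  0.7] w 40.1
-> [ 0.286 -0.697  0.011 -0.     0.003 -0.076]
-> [ 0.287 -0.697  0.544 -0.     0.003 -0.076]
```

View pics/s3c.png

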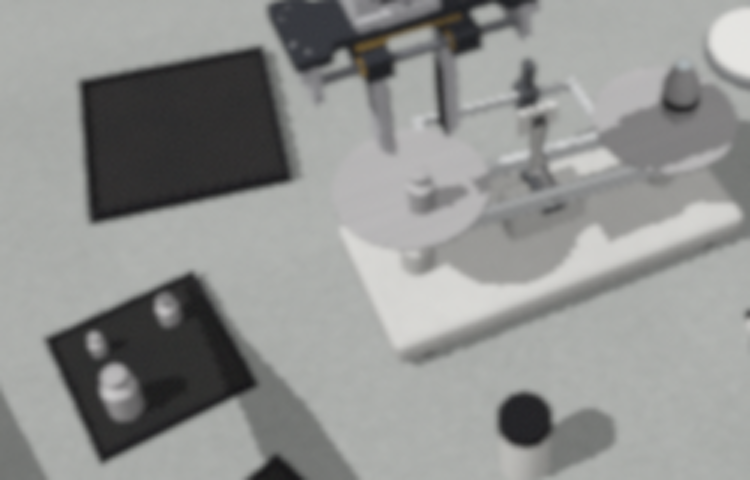

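The 100 g stands upright on the right pan at (420,190) in the crop. In the tray are the 200 g (120,392), the 20 g (96,345) and the 50 g (167,310). Fetching the 50 g next.

Call:
{"name": "play_rows", "arguments": {"plan": [[0.286, -0.697, 0, 0, 0, -0.076], [0.286, -0.697, 0, 0, 0, -0.076], [0.286, -0.697, 0, 0, 0, -0.076], [0.286, -0.697, 0, 0, 0, -0.076], [0.286, -0.697, 0.15, 0, 0, -0.076], [0.286, -0.697, 0.35, 0, 0, -0.076], [0.286, -0.697, 0.5, 0, 0, -0.076], [0.286, -0.697, 0.5, 0, 0, -0.076], [0.286, -0.697, 0.5, 0, 0, -0.076]]}}

```text
clock: 8.4
ee_pos: [0.4793, -0.3065, 0.2704]
tcp_rot: [-0.219, -3.13, -0.005]
wrist_force: [0.1, -0.2, -0.0]
grip_width: 0.429
```

```bash
python3 -c "
from h import *
go([[.480,-.307,.21]],82)"
```

```text
t 8.4 tcp [ 0.4793 -0.3065  0.2704] F [ 0.1 -0.2 -0. ] w 40.3
-> [-0.003 -0.002  0.201  0.004 -0.006 -0.   ]
```

Call:
{"name": "play_rows", "arguments": {"plan": [[0, 0, 0.1, 0, 0, 0], [0, 0, 0.18, 0, 0, 0], [0, 0, 0.2, 0, 0, 0], [0, 0, 0.2, 0, 0, 0], [0, 0, 0.2, 0, 0, 0]]}}

```text
clock: 8.9
ee_pos: [0.4808, -0.3075, 0.2144]
tcp_rot: [0.218, 3.131, -0.003]
wrist_force: [-0.7, -1.0, 1.1]
grip_width: 0.427
```

Call:
{"name": "play_rows", "arguments": {"plan": [[0, 0, 0, 0, 0, 0], [0, 0, 0, 0, 0, 0], [0, 0, 0, 0, 0, 0], [0, 0, 0, 0, 0, 0], [0, 0, 0, 0, 0, 0], [0, 0, 0, 0, 0, 0], [0, 0, 0, 0, 0, 0]], "jaw": 1, "squeeze": 12}}

```text
clock: 9.6
ee_pos: [0.4801, -0.3073, 0.213]
tcp_rot: [0.219, 3.133, -0.002]
wrist_force: [-0.7, 0.1, 6.0]
grip_width: 0.179
```

Call:
{"name": "play_rows", "arguments": {"plan": [[0, 0, -0.04, 0, 0, 0], [0, 0, -0.2, 0, 0, 0], [0, 0, -0.4, 0, 0, 0], [0, 0, -0.65, 0, 0, 0], [0, 0, -0.65, 0, 0, 0], [0, 0, -0.65, 0, 0, 0]]}}

```text
clock: 10.2
ee_pos: [0.4806, -0.3073, 0.4135]
tcp_rot: [0.218, 3.125, -0.01]
wrist_force: [0.2, 0.4, -0.4]
grip_width: 0.187
```

```bash
python3 -c "
from h import *
X=np.array([.9803,-.197]);p=np.array([.5817,-.1145])-.02*X;print(p)
go([[*p,.39],[*p,.350]],78.6)"
```

```text
[ 0.562094 -0.11056 ]
t 10.2 tcp [ 0.4806 -0.3073  0.4135] F [ 0.2  0.4 -0.4] w 17.5
-> [-0.177  0.688  0.076 -0.007  0.013  0.076]
-> [-0.176  0.688  0.21  -0.007  0.013  0.076]
```

Call:
{"name": "play_rows", "arguments": {"plan": [[-0.177, 0.688, 0, 0, 0, 0.076], [-0.177, 0.688, 0, 0, 0, 0.076], [-0.177, 0.688, 0, 0, 0, 0.076], [-0.177, 0.688, 0, 0, 0, 0.076], [-0.177, 0.688, 0.05, 0, 0, 0.076], [-0.177, 0.688, 0.12, 0, 0, 0.076], [-0.177, 0.688, 0.17, 0, 0, 0.076], [-0.177, 0.688, 0.19, 0, 0, 0.076], [-0.177, 0.688, 0.19, 0, 0, 0.076], [-0.177, 0.688, 0.19, 0, 0, 0.076]]}}

```text
clock: 11.2
ee_pos: [0.5612, -0.1102, 0.3504]
tcp_rot: [-0.313, -3.126, -0.0]
wrist_force: [-0.8, 0.2, 1.9]
grip_width: 0.183
```

```bash
python3 -c "
from h import *
go([[.562,-.1105,.350]],78.6)"
```

```text
t 11.2 tcp [ 0.5612 -0.1102  0.3504] F [-0.8  0.2  1.9] w 17.2
-> [-0.003 -0.     0.001  0.    -0.    -0.001]
```

Call:
{"name": "play_rows", "arguments": {"plan": [[0, 0, 0.004, 0, 0, 0], [0, 0, 0.004, 0, 0, 0], [0, 0, 0.004, 0, 0, 0], [0, 0, 0.004, 0, 0, 0]]}}

```text
clock: 11.6
ee_pos: [0.5612, -0.1102, 0.3496]
tcp_rot: [0.313, 3.125, -0.0]
wrist_force: [-0.2, -0.1, -0.6]
grip_width: 0.185
```

```bash
python3 -c "
from h import *
go([[.562,-.1105,.350]],78.6)
c=snap('top','t4.png');P=cloud(c);q=P[165:215,340:395].reshape(-1,3);q=q[(q[:,2]>.1)&(q[:,2]<.15)];print(len(q),np.percentile(q[:,2],[25,50,75]))
s=c=snap('scene','s4.png');P=cloud(c);q=P[180:230,255:320].reshape(-1,3);q=q[(q[:,2]>.1)&(q[:,2]<.155)];print(len(q),np.percentile(q[:,2],[25,50,75]))"
```

```text
t 11.6 tcp [ 0.5612 -0.1102  0.3496] F [-0.2 -0.1 -0.6] w 17.4
-> [-0.003 -0.001 -0.001 -0.     0.001 -0.001]
214 [0.13948712 0.14069865 0.14209194]
1439 [0.13874134 0.13987785 0.14100751]
```

```bash
python3 -c "
from h import *
for f in ('scene0.png','s2.png','s3.png','s4.png'):
    P=cloud(load(f));
    for a in ((180,230,255,320),(160,210,345,400)):
        q=P[a[0]:a[1],a[2]:a[3]].reshape(-1,3);q=q[(q[:,2]>.1)&(q[:,2]<.155)];print(f,len(q),np.percentile(q[:,2],[25,50,75]).round(4))"
```

```text
scene0.png 1758 [0.1402 0.1415 0.1426]
scene0.png 1287 [0.1165 0.1177 0.1189]
s2.png 1220 [0.1405 0.1416 0.1426]
s2.png 1281 [0.1165 0.1176 0.1188]
s3.png 1595 [0.1403 0.1414 0.1426]
s3.png 1282 [0.1165 0.1176 0.119 ]
s4.png 1439 [0.1387 0.1399 0.141 ]
s4.png 1279 [0.118  0.1191 0.1204]
```

Both views show the right pan pressed down 1.5 mm and the left pan up 1.5 mm, so the 50 g is standing on it. Releasing.

Call:
{"name": "play_rows", "arguments": {"plan": [[0, 0, 0, 0, 0, 0], [0, 0, 0, 0, 0, 0], [0, 0, 0, 0, 0, 0], [0, 0, 0, 0, 0, 0], [0, 0, -0.07, 0, 0, 0], [0, 0, -0.23, 0, 0, 0], [0, 0, -0.23, 0, 0, 0], [0, 0, -0.23, 0, 0, 0]], "jaw": 0.15}}

```text
clock: 12.5
ee_pos: [0.5613, -0.11, 0.4194]
tcp_rot: [0.312, 3.123, -0.001]
wrist_force: [-0.5, 0.0, -0.4]
grip_width: 0.425
```

```bash
cat >> h.py <<'E'
def pans(f):
    c=snap('scene',f);P=cloud(c);o=[]
    for a in ((180,235,255,320),(155,215,345,400)):
        q=P[a[0]:a[1],a[2]:a[3]].reshape(-1,3);q=q[(q[:,2]>.1)&(q[:,2]<.155)][:,2];m=np.median(q)
        for _ in range(4): m=q[abs(q-m)<.004].mean()
        o.append(m)
    print('R,L',np.round(o,4),'tilt',round((o[1]-o[0])/.24,4));return c
E
python3 -c "
from h import *
go([[.505,.03,.42]],78.6)
pans('s5.png')"
```

```text
t 12.5 tcp [ 0.5613 -0.11    0.4194] F [-0.5  0.  -0.4] w 39.9
-> [ 0.276  0.42  -0.003 -0.     0.004 -0.   ]
R,L [0.1347 0.1243] tilt -0.0436
```

Call:
{"name": "play_rows", "arguments": {"plan": [[0.3, 0, 0, 0, 0, 0], [0.3, 0, 0, 0, 0, 0], [0.3, 0, 0, 0, 0, 0], [0.3, 0, 0, 0, 0, 0], [0.3, 0, 0, 0, 0, 0], [0.3, 0, 0, 0, 0, 0], [0.3, 0, 0, 0, 0, 0], [0.3, 0, 0, 0, 0, 0], [0.3, 0, 0, 0, 0, 0], [0.3, 0, 0, 0, 0, 0], [0.3, 0, 0, 0, 0, 0], [0.3, 0, 0, 0, 0, 0]]}}

```text
clock: 13.75
ee_pos: [0.4729, -0.0921, 0.4182]
tcp_rot: [0.313, 3.126, 0.0]
wrist_force: [0.6, -1.1, -0.1]
grip_width: 0.426
```

```bash
python3 -c "
from h import *
s=pans('s6.png');t=snap('top','t6.png')
q=proj(s,[.51,.05,.13])[0];w=proj(t,[.51,.05,.13])[0];print(q,w)
f=lambda c,p:cv2.resize(c['pixels'][int(p[1])-30:int(p[1])+30,int(p[0])-40:int(p[0])+40,::-1],None,fx=5,fy=5,interpolation=2)
cv2.imwrite('pics/c6.png',np.hstack([f(s,q),f(t,w)]))"
```

```text
R,L [0.1347 0.1244] tilt -0.0429
[324.03943535 171.44467016] [304.42745239 215.68999047]
```

View pics/c6.png

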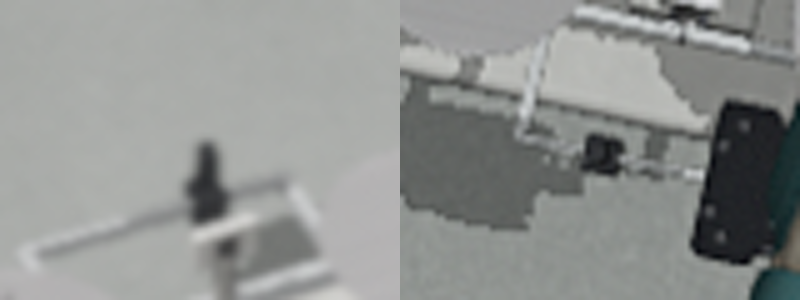

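```bash
python3 -c "
from h import *
s=load('s6.png');t=load('t6.png')
print(onz(s,[[325.2,169.5],[325.2,178]],.135)[0],onz(s,[[325.2,175]],.121),onz(t,[[304.8,216]],.128))
B=np.array([.6053,.0027]);Y=np.array([.197,.9804]);X=np.array([.9804,-.197])
for p in (onz(s,[[325.2,175]],.121)[0],onz(t,[[304.8,216]],.128)[0]): print((p[:2]-B)@X,(p[:2]-B)@Y)
P=cloud(s);
for v in range(168,184,2): print(v,P[v,322:330].round(3).tolist()[3])
"
```

```text
[0.50996107 0.05396234 0.135     ] [[0.51555776 0.04979714 0.121     ]] [[0.50927655 0.04909316 0.128     ]]
-0.09726142363495563 0.028494810763156846
-0.10328084463534618 0.026567238527975684
168 [0.386, 0.144, -0.002]
170 [0.512, 0.052, 0.136]
172 [0.516, 0.049, 0.133]
174 [0.517, 0.048, 0.127]
176 [1.195, -0.45, 0.936]
178 [0.517, 0.048, 0.112]
180 [0.52, 0.046, 0.108]
182 [0.52, 0.046, 0.1]
```

The tab comes out at about (0.513, 0.049), agreeing in both views, at balance x = −100 mm and y = +27 mm. The settled tilt of −0.043 calls for about 10.7 g more, so the rider has to go about 21 mm to the right.

```bash
python3 -c "
from h import *
go([[.5126,.0489,.40],[.5126,.0489,.312]],78.6)"
```

```text
t 13.85 tcp [ 0.4729 -0.0922  0.4182] F [ 0.5 -0.7 -0.4] w 40.1
-> [-0.037  0.487  0.061  0.     0.    -0.001]
-> [-0.036  0.487  0.354  0.     0.    -0.001]
```

Call:
{"name": "play_rows", "arguments": {"plan": [[-0.037, 0.487, 0.06, 0, 0, 0], [-0.037, 0.487, 0.06, 0, 0, 0], [-0.037, 0.487, 0.06, 0, 0, 0], [-0.037, 0.487, 0.06, 0, 0, 0], [-0.037, 0.487, 0.15, 0, 0, 0], [-0.037, 0.487, 0.22, 0, 0, 0], [-0.037, 0.487, 0.22, 0, 0, 0], [-0.037, 0.487, 0.22, 0, 0, 0]]}}

```text
clock: 14.65
ee_pos: [0.5128, 0.0482, 0.3525]
tcp_rot: [-0.313, -3.126, 0.0]
wrist_force: [-0.1, -0.2, 1.0]
grip_width: 0.423
```

```bash
python3 -c "
from h import *
go([[.5126,.0489,.312]],78.6)"
```

```text
t 14.65 tcp [0.5128 0.0482 0.3525] F [-0.1 -0.2  1. ] w 39.8
-> [ 0.001  0.002  0.135 -0.    -0.    -0.001]
```

Call:
{"name": "play_rows", "arguments": {"plan": [[0, 0, 0.07, 0, 0, 0], [0, 0, 0.13, 0, 0, 0], [0, 0, 0.13, 0, 0, 0], [0, 0, 0.13, 0, 0, 0]]}}

```text
clock: 15.05
ee_pos: [0.5133, 0.0485, 0.3144]
tcp_rot: [0.313, 3.124, 0.0]
wrist_force: [-0.1, -0.6, -0.7]
grip_width: 0.424
```

Call:
{"name": "play_rows", "arguments": {"plan": [[0, 0, 0, 0, 0, 0], [0, 0, 0, 0, 0, 0], [0, 0, 0, 0, 0, 0], [0, 0, 0, 0, 0, 0], [0, 0, 0, 0, 0, 0], [0, 0, 0, 0, 0, 0], [0, 0, 0, 0, 0, 0]], "jaw": 1, "squeeze": 4}}

```text
clock: 15.75
ee_pos: [0.513, 0.0489, 0.3136]
tcp_rot: [0.312, 3.125, 0.0]
wrist_force: [0.4, 1.0, 3.7]
grip_width: 0.11
```

Call:
{"name": "play_rows", "arguments": {"plan": [[0, -0.02, 0, 0, 0, 0], [0, -0.04, 0, 0, 0, 0], [0, -0.06, 0, 0, 0, 0], [0, -0.071, 0, 0, 0, 0], [0, -0.071, 0, 0, 0, 0], [0, -0.071, 0, 0, 0, 0]]}}

```text
clock: 16.35
ee_pos: [0.5087, 0.0273, 0.3138]
tcp_rot: [0.313, 3.125, -0.001]
wrist_force: [-1.1, -0.3, 6.0]
grip_width: 0.107
```

Call:
{"name": "play_rows", "arguments": {"plan": [[0, 0, 0, 0, 0, 0], [0, 0, 0, 0, 0, 0], [0, 0, 0, 0, 0, 0], [0, 0, 0, 0, 0, 0], [0, 0, -0.1, 0, 0, 0], [0, 0, -0.2, 0, 0, 0], [0, 0, -0.2, 0, 0, 0], [0, 0, -0.2, 0, 0, 0]], "jaw": 0.5}}

```text
clock: 17.15
ee_pos: [0.5084, 0.028, 0.3732]
tcp_rot: [0.312, 3.125, 0.0]
wrist_force: [0.7, 0.2, 0.8]
grip_width: 0.249
```

Call:
{"name": "play_rows", "arguments": {"plan": [[0, 0, 0, 0, 0, 0], [0, 0, 0, 0, 0, 0], [0, 0, 0, 0, 0, 0], [0, 0, 0, 0, 0, 0], [0, 0, 0, 0, 0, 0], [0, 0, 0, 0, 0, 0], [0, 0, 0, 0, 0, 0], [0, 0, 0, 0, 0, 0], [0, 0, 0, 0, 0, 0], [0, 0, 0, 0, 0, 0], [0, 0, 0, 0, 0, 0], [0, 0, 0, 0, 0, 0]]}}

```text
clock: 18.35
ee_pos: [0.5085, 0.028, 0.3732]
tcp_rot: [0.313, 3.126, 0.0]
wrist_force: [0.2, -0.4, 0.4]
grip_width: 0.25
```

```bash
python3 -c "
from h import *
pans('s7.png');pans('s8.png');go([[.5126,.0489,.312]],78.6)"
```

```text
R,L [0.1285 0.1307] tilt 0.0093
R,L [0.1284 0.1307] tilt 0.0095
t 18.45 tcp [0.5085 0.028  0.3732] F [0.  0.4 0.4] w 23.7
-> [ 0.001  0.071  0.204  0.     0.    -0.   ]
```

```bash
python3 -c "
from h import *
t0=load('top0.png');t=snap('top','t8.png')
for c in (t0,load('t6.png'),t):
    P=cloud(c);o=[]
    for xy in ((.5817,-.1145),(.6289,.12)):
        m=(np.hypot(P[...,0]-xy[0],P[...,1]-xy[1])<.058)&(P[...,2]>.11)&(P[...,2]<.15);q=P[m][:,2];z=np.median(q)
        for _ in range(4): z=q[abs(q-z)<.004].mean()
        o.append(z)
    print(np.round(o,4),len(q),round((o[1]-o[0])/.24,4))
s=load('s8.png')
i=lambda c,a:cv2.resize(c['pixels'][a[0]:a[1],a[2]:a[3],::-1],(400,300),interpolation=2)
cv2.imwrite('pics/c8.png',np.hstack([i(s,(150,225,280,380)),i(t,(150,240,240,360))]))"
```

```text
[0.142  0.1182] 1251 -0.0991
[0.1351 0.125 ] 1250 -0.0421
[0.1289 0.1312] 750 0.0098
```

View pics/c8.png

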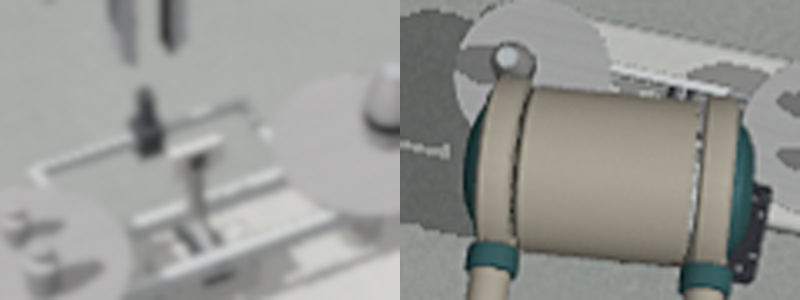

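Both cameras agree that the tilt is now +0.0096, about 2.4 g too much, with both weights standing on the right pan at (20,225) and (45,270) in the crop. I'll move the rider back about 4.5 mm.

Call:
{"name": "play_rows", "arguments": {"plan": [[0, 0, 0.1, 0, 0, 0], [0, 0, 0.17, 0, 0, 0], [0, 0, 0.2, 0, 0, 0], [0, 0, 0.2, 0, 0, 0], [0, 0, 0.2, 0, 0, 0]]}}

```text
clock: 19.0
ee_pos: [0.509, 0.0279, 0.3138]
tcp_rot: [0.313, 3.125, 0.0]
wrist_force: [0.5, -0.2, -0.0]
grip_width: 0.252
```

Call:
{"name": "play_rows", "arguments": {"plan": [[0, 0, 0, 0, 0, 0], [0, 0, 0, 0, 0, 0], [0, 0, 0, 0, 0, 0], [0, 0, 0, 0, 0, 0], [0, 0, 0, 0, 0, 0]], "jaw": 1}}

```text
clock: 19.5
ee_pos: [0.509, 0.028, 0.314]
tcp_rot: [0.312, 3.124, 0.001]
wrist_force: [-0.2, -0.2, 5.4]
grip_width: 0.104
```

Call:
{"name": "play_rows", "arguments": {"plan": [[0, 0.008, 0, 0, 0, 0], [0, 0.015, 0, 0, 0, 0], [0, 0.015, 0, 0, 0, 0], [0, 0.015, 0, 0, 0, 0], [0, 0.015, 0, 0, 0, 0]]}}

```text
clock: 20.0
ee_pos: [0.5098, 0.0324, 0.3139]
tcp_rot: [0.312, 3.124, -0.0]
wrist_force: [0.1, -0.5, 5.7]
grip_width: 0.104
```

Call:
{"name": "play_rows", "arguments": {"plan": [[0, 0, 0, 0, 0, 0], [0, 0, 0, 0, 0, 0], [0, 0, 0, 0, 0, 0], [0, 0, 0, 0, 0, 0], [0, 0, -0.1, 0, 0, 0], [0, 0, -0.2, 0, 0, 0], [0, 0, -0.2, 0, 0, 0], [0, 0, -0.2, 0, 0, 0]], "jaw": 0.5}}

```text
clock: 20.8
ee_pos: [0.5093, 0.0324, 0.3733]
tcp_rot: [0.313, 3.125, 0.0]
wrist_force: [1.1, -0.1, -0.5]
grip_width: 0.251
```

Call:
{"name": "play_rows", "arguments": {"plan": [[0, 0, 0, 0, 0, 0], [0, 0, 0, 0, 0, 0], [0, 0, 0, 0, 0, 0], [0, 0, 0, 0, 0, 0], [0, 0, 0, 0, 0, 0], [0, 0, 0, 0, 0, 0], [0, 0, 0, 0, 0, 0], [0, 0, 0, 0, 0, 0], [0, 0, 0, 0, 0, 0], [0, 0, 0, 0, 0, 0], [0, 0, 0, 0, 0, 0], [0, 0, 0, 0, 0, 0]]}}

```text
clock: 22.0
ee_pos: [0.5094, 0.0324, 0.3732]
tcp_rot: [0.313, 3.126, 0.0]
wrist_force: [0.7, 0.5, 0.1]
grip_width: 0.249
```

```bash
python3 -c "
from h import *
pans('s9.png');pans('s10.png');go([[.5126,.0489,.312]],78.6)"
```

```text
R,L [0.1298 0.1291] tilt -0.0031
R,L [0.1299 0.1292] tilt -0.0028
t 22.1 tcp [0.5094 0.0324 0.3732] F [-0.6  0.4  0.3] w 23.8
-> [ 0.001  0.056  0.204  0.     0.    -0.   ]
```

The tilt is now −0.003, under a gram. One more nudge of about 1.1 mm to the right.

Call:
{"name": "play_rows", "arguments": {"plan": [[0, 0, 0.1, 0, 0, 0], [0, 0, 0.17, 0, 0, 0], [0, 0, 0.2, 0, 0, 0], [0, 0, 0.2, 0, 0, 0], [0, 0, 0.2, 0, 0, 0]]}}

```text
clock: 22.6
ee_pos: [0.5099, 0.0324, 0.3138]
tcp_rot: [0.313, 3.125, 0.0]
wrist_force: [-0.4, -0.2, 0.6]
grip_width: 0.253
```

Call:
{"name": "play_rows", "arguments": {"plan": [[0, 0, 0, 0, 0, 0], [0, 0, 0, 0, 0, 0], [0, 0, 0, 0, 0, 0], [0, 0, 0, 0, 0, 0], [0, 0, 0, 0, 0, 0]], "jaw": 1}}

```text
clock: 23.1
ee_pos: [0.5098, 0.0324, 0.314]
tcp_rot: [0.312, 3.124, 0.0]
wrist_force: [-1.1, -0.2, 4.6]
grip_width: 0.107
```

Call:
{"name": "play_rows", "arguments": {"plan": [[0, -0.002, 0, 0, 0, 0], [0, -0.004, 0, 0, 0, 0], [0, -0.004, 0, 0, 0, 0], [0, -0.004, 0, 0, 0, 0], [0, -0.004, 0, 0, 0, 0]]}}

```text
clock: 23.6
ee_pos: [0.5096, 0.0313, 0.314]
tcp_rot: [0.312, 3.124, 0.001]
wrist_force: [-0.8, -0.2, 5.5]
grip_width: 0.104
```

Call:
{"name": "play_rows", "arguments": {"plan": [[0, 0, 0, 0, 0, 0], [0, 0, 0, 0, 0, 0], [0, 0, 0, 0, 0, 0], [0, 0, 0, 0, 0, 0], [0, 0, -0.1, 0, 0, 0], [0, 0, -0.2, 0, 0, 0], [0, 0, -0.2, 0, 0, 0], [0, 0, -0.2, 0, 0, 0]], "jaw": 0.5}}

```text
clock: 24.4
ee_pos: [0.5091, 0.0312, 0.3733]
tcp_rot: [0.313, 3.125, 0.0]
wrist_force: [-0.5, -0.3, -0.2]
grip_width: 0.246
```

Call:
{"name": "play_rows", "arguments": {"plan": [[0.1, 0, -0.1, 0, 0, 0], [0.2, 0, -0.2, 0, 0, 0], [0.3, 0, -0.2, 0, 0, 0], [0.4, 0, -0.2, 0, 0, 0], [0.4, 0, -0.2, 0, 0, 0], [0.4, 0, -0.2, 0, 0, 0], [0.4, 0, -0.2, 0, 0, 0], [0.4, 0, -0.2, 0, 0, 0], [0.4, 0, -0.2, 0, 0, 0], [0.4, 0, -0.2, 0, 0, 0], [0.4, 0, -0.2, 0, 0, 0], [0.4, 0, -0.2, 0, 0, 0]]}}

```text
clock: 25.6
ee_pos: [0.3917, 0.0549, 0.4331]
tcp_rot: [-0.313, -3.126, -0.0]
wrist_force: [0.7, -0.1, 0.1]
grip_width: 0.249
```

```bash
python3 -c "
from h import *
c=pans('s11.png');pans('s12.png');go([[.5126,.0489,.312]],78.6)
cv2.imwrite('pics/c11.png',cv2.resize(c['pixels'][140:310,150:420,::-1],None,fx=2.9,fy=2.9,interpolation=2))"
```

```text
R,L [0.1297 0.1295] tilt -0.0005
R,L [0.1296 0.1295] tilt -0.0005
t 25.7 tcp [0.3916 0.0549 0.4331] F [-0.8  0.1 -0.5] w 23.6
-> [-0.399  0.06   0.404  0.     0.    -0.001]
```

View pics/c11.png

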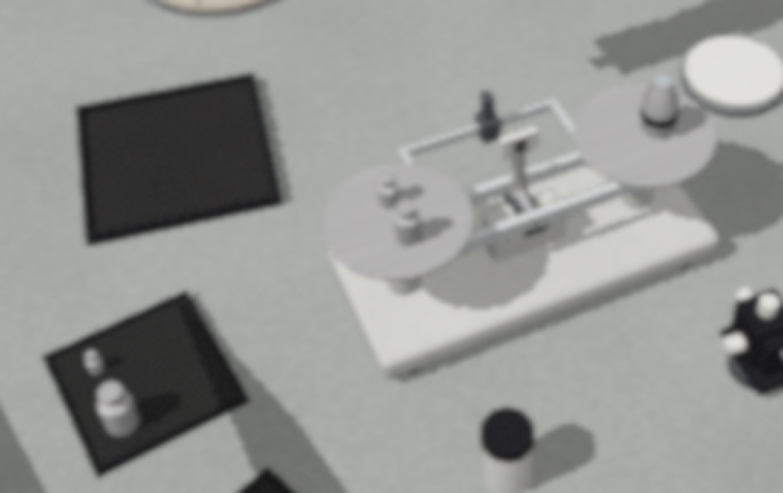

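The 50 g (388,190) and the 100 g (408,225) stand on the right pan, and the 200 g and 20 g stand in the tray. The objective and the other things are untouched, the arm is clear, and the tilt is −0.0005, so it is level. Handing in.

```bash
python3 -c "
from h import *
print(finish_job())"
```

```text
the job is handed in; nothing more can be done
None
```

The beam floats level with the 100 g and 50 g weights on the right pan and the rider about 40 mm along its bar (roughly 20 g). That puts the objective at about 170 g, give or take a few grams. I handed the job in at about 26 s of the 72 s allowed.

- **Level:** the last two readings of pan heights in the scene camera's depth both gave a tilt of −0.0005 rad. I did not read the needle against the plate. The top camera was not used for this final reading, but it agreed with the scene camera to within 0.001 rad in the two tilted states where I compared them.
- **Things in place:** the final picture shows the 200 g and 20 g standing in the tray. The objective, lens can, wafer box and positioner stand where they were.
- **Setting down:** both weights were touching the pan before I released them. Wrist force readings after each move stayed at about 6 N or below.
- **Disagreement:** the beam tilted about 0.0025–0.0028 rad per mm of rider travel, where the given figures imply 0.002. The first slide therefore overshot to +0.0095, and I corrected it in two smaller steps.

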